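# Cover the potatoes and offer one for tasting

### The arm

A 6-joint arm with a two-finger parallel gripper is mounted at the origin on a cart in front of the work surface, level with it; the furniture and walls round the work are solid. World frame = base frame: x ahead of the robot, y to its left, z up, the work surface at z = 0. Lengths are in m, angles in degrees, forces in N, time in s.
With the tool pointing down it reaches from about 0.25 to 0.725 m from the base axis. Payload 9.7 kg.
Tool frame: the origin (TCP) lies midway between the tips of the shut fingers; the grasp point (between the pads) lies 19 mm behind it (bot.hold_point_z is the distance from the TCP to the grasp point, in m); z points along the fingers, y is the line along which they close (so a half turn about z gives the same grasp; the last joint's range is limited). The gripper opens to 85 mm and grips with 20 to 120 N. Pads are 22 mm wide; open, the fingers measure 114 mm over their backs; the gripper's body (76 mm by 85 mm) begins 54 mm behind the grasp point. The pads swing forward as they close: fully open they stand 13 mm farther back than shut.
Start: joints at [-64.63, 4.979, 10.078, 95.1, 0, 90], TCP at [0.236, -0.497, 0.231] pointing down, gripper open.
Joint ranges: [-179.16, 179.16], [-48.56, 103.87], [-65.8, 70.77], [-126.05, 130.52], [-82.76, 87.17], [-180, 180]. Speed limits (degrees/s): [127.2, 127.2, 147.25, 180, 180, 180].

### API

Orientations are given as [roll, pitch, yaw] about the fixed x, y, z axes, in that order (R = Rz(yaw) Ry(pitch) Rx(roll)).
In Python, from workcell import bot gives the robot as it stands.
- The arm moves only by the tool play_rows, never from a script. Its argument "steps" is a list that holds one entry, the list of rows, each a list of 4 numbers: the shift along the tool's x, y, z in m, then the turn about the tool's z in rad. In form: [[[tx, ty, tz, yaw], ...]]. A call has exactly 5 rows; each row shifts and turns the commanded pose from where the row before left it, along the tool's axes as they then stand; what a row does not reach is not made up. A row lasts 1/12 s, in which the tool goes at most 41.7 mm and 7.16 degrees, less where a joint would pass 70% of its speed; a pose out of reach is approached as far as the arm can. A call is refused whole if a number of a shift passes 0.0417 or a number of a turn 0.125, either way. A call with a gripper value outside its range is refused whole. "gripper" is the finger opening in m, from 0 to 0.0854, set as the call begins (left out, the last holds). The fingers move at their own pace and stop on an object; "squeeze" is the grip in N (left out, the last holds). Time passes only in rows, so rows that do not move let the fingers close, or fill a call up. It gives the time, the measured TCP pose, the force, the opening and the grip force at its end, in the units of the state.
- bot.get_obs(): the state, without advancing time (a new reading comes with each control period).
- bot.camera(name): name is "scene" or "top" or "wrist"; returns a dict with "img" (420x560x3 uint8, blue, green, red), "vfov" (degrees; the focal length in pixels is half the picture's height over the tangent of half this angle, whatever the lens; pixels are square), "cx", "cy" (the principal point, pixels), "xyz" and "attitude" of the camera in the world. Camera axes: x right, y down, z forward; pixel columns grow to the right and rows downward; lengths in m; the calibration is good to about 2 mm. A picture is of the moment at which its call begins. There is no depth.
- bot.job_done(): hands the job in; it is judged then, once.
The state is a dict: "time": time; "q": joint angles; "qd": joint speeds; "joint_efforts": joint torques, N m; "ee_pos": TCP position; "tcp_rot": TCP orientation; "wrist_force": force on the tool from outside, world axes, zero at the start; "torque": the same for the moment, N m; "opening": finger opening in m; "grasp_force": force on a finger pad.
Only numpy, scipy, OpenCV 4.12 (cv2) and the standard library are available. Lean on these libraries where they do the work, as an engineer would, in place of code of your own. Each camera call takes 0.05 s, during which the arm holds its last target. There are 200 camera calls.

### The job

The new potatoes are cooked: gently set the lid on the saucepan on the hob so that it sits level, fully down inside the rim, and let go of it. Then take the white dish that holds one potato by the wooden grip of its arched handle, lift it straight up clear of the worktop, and only in the air turn it through a quarter turn, so that the wooden grip points straight away from you and the open side under the arch faces the taster on your left; keep the dish level and the loose potato in its middle all the time. Finish while still holding the dish still and level, about 15 cm above the worktop and touching nothing else, and leave all other things where they stand.

Things in the scene. Friction and masses are not known exactly. Their poses are not given: they have to be found in the camera images.
- saucepan: steel saucepan of small boiled potatoes, standing loose on the hob (left or right of the lid), 1.6 kg; outside diameter 150, 90 high, wall 3.5, inside diameter 143. Origin: centre of its underside. Its black stick handle points along its own -x (to the back of the hob), reaches to 218 from the centre, at 68 to 86 high. The potatoes end 18 below the rim
- pan_rim (a point): centre of the saucepan's mouth, at the height of the rim's top (90 above the pan's underside)
- lid: loose round steel lid, black knob up, 0.28 kg, on the hob beside the pan. Flange diameter 157; under it a skirt of diameter 137 (130 at its lower edge), 7 deep, that drops into the pan with about 3 clearance all round. Origin: centre of the skirt's underside: 7 below the rim when seated. z is up. The dome rises to 23, the knob to 56 above the origin
- lid_knob (a point): centre of the lid's black knob, an upright cylinder 30 in diameter from 28 to 56 above the lid's origin; this point is 42 above it, on the lid's axis
- dish: loose round white dish on the worktop, outside diameter 140, rim 27 high, 0.30 kg, dished (9 degrees near the middle, 24 near the rim), on a foot ring 68 in diameter. A steel arch with a wooden grip spans it, 74 from the middle to either side, 113 high. Origin: centre of the foot's underside. x runs along the grip (both ends alike), z up. At the start the grip runs roughly along the robot's y
- dish_grip (a point): centre of the wooden grip, 104 above the dish's origin on its axis: a bar 70 long along the dish's x, 14 wide along its y, 18 high; the dish hangs level from it
- potato: the loose potato, a ball 38 in diameter, 30 g, lying in the middle of the dish; origin at the ball's centre, about 25 above the dish's origin
- worktop (a point): a fixed point on the worktop's surface, 7 below the hob's; x points straight away from the robot, y to its left (the world's axes). Overhead, keep the arm clear of the extractor hood above the hob (front at x = 390, from 868 up) and of the wall cabinet left of y = 99 (doors at x = 560, their handles at 524, from 490 up)
- salt_shaker: bystander: salt shaker with grey cap, 44 across, 90 high, on the worktop; origin under its centre
- garlic: bystander: garlic bulb, 60 across, 58 high, on the worktop; origin under its centre
- lemon: bystander: lemon, 78x55x56, on the worktop; origin under its centre
- tin: bystander: food tin, 76 across, 58 high, at the back of the work; origin under its centre
Mind the look-alikes: they are no part of the job. Leave any purple look-alike of the lid alone.

How it is judged (in metres and radians):
On the way, in this order (a step that is already met when the one before it is completed fails the run):
1. the lid sits level on the saucepan, fully down inside the rim, and is let go (horizontal distance between lid and pan_rim below 0.007 m and z of lid in the frame of pan_rim below -0.004 m and angle between lid's own z axis and vertical below 0.04 rad and contact force between the fingers and lid below 0.05 N and linear speed of lid below 0.02 m/s), for 0.2 s.
2. the dish is lifted clear of the worktop, not yet turned (height (world z) of dish above 0.03 m and angle between the x axis of dish and the x axis of worktop, either way round above 0.9 rad and contact force between the fingers and dish above 0.5 N).
At the end, for the whole second after the job is handed in: Dish held at rest by its grip, foot 8-25 cm up, tilt < 0.10 rad, grip within 0.17 rad of straight away from the robot, potato at rest within 12 mm of its middle, touching neither lid nor pan; lid on the pan within 7 mm of its axis, skirt over 4 mm below the rim, tilt < 0.04 rad (horizontal distance between lid and pan_rim below 0.007 m and z of lid in the frame of pan_rim below -0.004 m and angle between lid's own z axis and vertical below 0.04 rad and height (world z) of dish between 0.08 and 0.25 m and angle between dish's own z axis and vertical below 0.1 rad and angle between the x axis of dish and the x axis of worktop, either way round below 0.17 rad and horizontal distance between potato and dish below 0.012 m and z of potato in the frame of dish between 0.018 and 0.032 m and contact force between the fingers and dish above 0.5 N and contact force between the fingers and potato below 0.05 N and contact force between dish and lid below 0.05 N and contact force between dish and saucepan below 0.05 N and linear speed of dish below 0.03 m/s and angular speed of dish below 0.15 rad/s and linear speed of potato below 0.05 m/s); the arm keeps its last pose, push and grip.
It fails at once if the potato rolls away from the middle (over 30 mm) or out of the dish (distance between potato and dish above 0.045 m).
It fails at once if the dish is tipped by more than 0.25 rad (angle between dish's own z axis and vertical above 0.25 rad).
It fails at once if the lid is dropped (let go so that it falls, faster than 0.3 m/s) or banged onto the pan (over 80 N) (contact force between lid and saucepan above 80 N or (linear speed of lid above 0.3 m/s and contact force between the fingers and lid below 0.05 N)).
It fails at once if the saucepan is pushed by more than 3 cm or tipped (distance of saucepan from where it was at the start of the episode above 0.03 m or angle between saucepan's own z axis and vertical above 0.12 rad).
It fails at once if a bystander (salt shaker, garlic, lemon, tin) is moved by more than 2 cm (distance of any of salt_shaker, garlic, lemon, tin from where it was at the start of the episode above 0.02 m).
It also fails if it takes over 72 s, if anything falls off the work surface, if the arm or the gripper's body presses on something with over 40 N, if the wrist force passes 120 N, or if a joint passes its speed limit or range.

## Working session

There is one attempt and no reset: what is moved stays moved. The work goes in short steps, Python scripts to look and compute and a tool call to move; the robot and the scene stay as the last step left them, time stands still between calls to the robot, and variables do not carry over. Pictures are saved under pics/ and viewed, at most 10 in all, crops included, and the job is handed in when it is done.

Besides the shell and the picture viewer there is one more tool, called after ">>>" in YAML: its name, and indented under it one key for each argument. play_rows: Moves the arm, as the interface text tells. Its arguments: {"type":"object","properties":{"steps":{"type":"array","items":{"type":"array","items":{"type":"array","items":{"type":"number"}}}},"gripper":{"type":"number"},"squeeze":{"type":"number"}},"required":["steps"]}

```bash
mkdir -p pics; ls
cat > h.py <<'E'
import numpy as np, cv2
from scipy.spatial.transform import Rotation as R
from workcell import bot
def cam(n):
    c=bot.camera(n); return c
def ray(c,u,v):
    f=c["img"].shape[0]/2/np.tan(np.radians(c["vfov"]/2))
    d=np.array([(u-c["cx"])/f,(v-c["cy"])/f,1.])
    Rm=R.from_euler('xyz',c["attitude"],degrees=True).as_matrix()
    return np.array(c["xyz"]),Rm@d
def onz(c,u,v,z):
    o,d=ray(c,u,v); return o+d*(z-o[2])/d[2]
def proj(c,p):
    f=c["img"].shape[0]/2/np.tan(np.radians(c["vfov"]/2))
    Rm=R.from_euler('xyz',c["attitude"],degrees=True).as_matrix()
    q=Rm.T@(np.array(p)-np.array(c["xyz"])); return c["cx"]+f*q[0]/q[2],c["cy"]+f*q[1]/q[2]
E
python3 - <<'E'
from h import *
print(bot.get_obs())
ims=[]
for n in ("scene","top"):
    c=cam(n); cv2.imwrite(f"pics/{n}0.png",c["img"]); print(n,{k:c[k] for k in c if k!="img"})
E
```

```text
pics
{'time': 0.0, 'q': array([-6.46297387e+01,  5.01137962e+00,  1.00329346e+01,  9.50989957e+01,
        5.20433123e-04,  8.99995191e+01]), 'qd': array([ 0.03363473,  0.07302599, -0.05607178, -0.00973717, -0.04633519,
        0.08196712]), 'joint_efforts': array([ 8.85275017e-05, -5.20397151e+01,  4.64799321e+01,  1.65269058e-02,
       -9.51379775e-05, -3.70763942e-06]), 'ee_pos': array([ 0.23555846, -0.49674418,  0.23056678]), 'tcp_rot': array([-1.79922559e+02, -5.21082677e-04,  2.53707415e+01]), 'wrist_force': array([ 0.03951594, -0.58739351,  0.49749249]), 'torque': array([0.00356285, 0.0351139 , 0.06435243]), 'grasp_force': 0.0, 'opening': 0.0853409801119588}
scene {'vfov': 53.85598517045868, 'cx': 286.3103001836638, 'cy': 206.97999431336868, 'xyz': array([-0.18021343,  0.96641163,  0.8914512 ]), 'attitude': array([-123.86686579,   -1.04909646, -139.32905807])}
top {'vfov': 51.27623789829064, 'cx': 276.3799107105435, 'cy': 207.67216971295196, 'xyz': array([-0.03607129,  0.10200405,  1.67565739]), 'attitude': array([-158.27625856,    0.17518936,  -98.3253351 ])}
```

View pics/scene0.png

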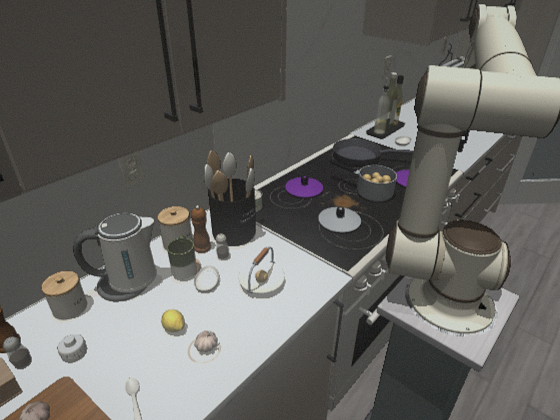

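View pics/top0.png

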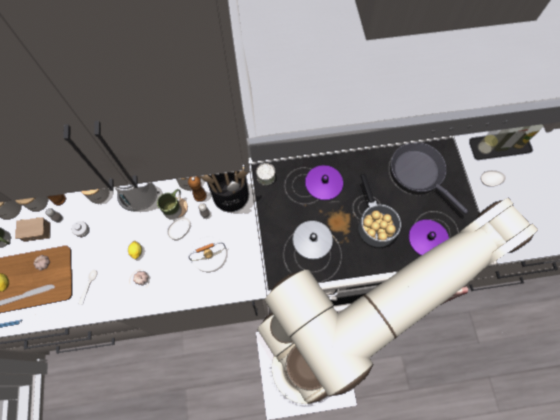

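The scene view shows the steel lid at about (340,218), the pan at (377,183) and the dish at (262,278). In the top view they are at (313,240), (380,225) and (208,255). I'm measuring them on zoomed crops.

Run:
```python
from h import *
t=cam("top"); s=cam("scene")
a=cv2.resize(t["img"][190:290,180:420],None,fx=3.3,fy=3.3,interpolation=cv2.INTER_CUBIC)
b=cv2.resize(s["img"][150:310,225:425],None,fx=1.8,fy=1.8,interpolation=cv2.INTER_CUBIC)
cv2.imwrite("pics/z1.png",np.vstack([a,cv2.copyMakeBorder(b[:260],0,0,0,a.shape[1]-b.shape[1],cv2.BORDER_CONSTANT)]))
for n,c in(("t",t),("s",s)):
    hsv=cv2.cvtColor(c["img"],cv2.COLOR_BGR2HSV)
    for nm,box in (("grip",(185,225,235,270) if n=="t" else (240,240,285,275)),("knob",(300,225,328,252) if n=="t" else (325,203,357,226)),("pan",(355,200,405,250)if n=="t" else (350,160,400,205)),("lid",(290,215,337,264)if n=="t" else(312,200,366,238))):
        x0,y0,x1,y1=box; h=hsv[y0:y1,x0:x1]
        if nm=="grip": m=cv2.inRange(h,(3,110,50),(16,255,230))
        elif nm=="knob": m=cv2.inRange(h,(0,0,0),(180,255,60))
        elif nm=="pan": m=cv2.inRange(h,(10,60,60),(40,255,255))
        else: m=cv2.inRange(h,(0,0,90),(180,60,255))
        k,l,st,ce=cv2.connectedComponentsWithStats(m)
        for i in range(1,k):
            if st[i,4]>12: print(n,nm,st[i]+[x0,y0,0,0,0],(ce[i]+[x0,y0]).round(1))
```

```text
t grip [197 244  16   8  45] [204.5 247.6]
t pan [363 210  33  30 682] [379.  224.8]
t lid [ 292  220   43   40 1247] [312.3 239.4]
s grip [255 248  12  13  41] [260.7 254. ]
s knob [325 203  10   6  42] [328.9 204.8]
s knob [349 206   8   5  30] [353.3 207.9]
s knob [336 207   8  11  61] [339.8 212.4]
s pan [363 172  28  11 198] [377.1 177.6]
s pan [350 197   9   8  41] [353.  201.8]
s lid [318 207  43  25 768] [339.1 219.8]
```

View pics/z1.png

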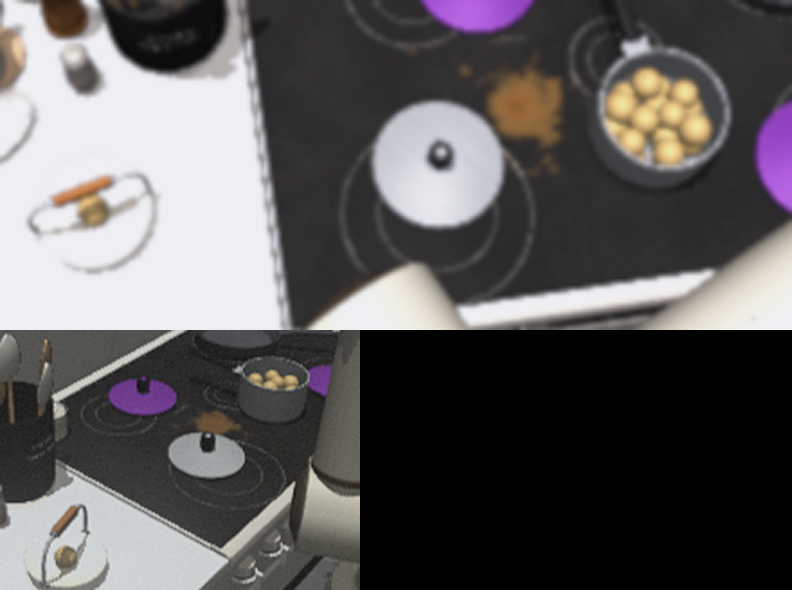

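Run:
```python
from h import *
t=cam("top"); s=cam("scene")
def tri(a,b):
    o1,d1=ray(t,*a);o2,d2=ray(s,*b)
    A=np.array([d1,-d2]).T; k=np.linalg.lstsq(A,o2-o1,rcond=None)[0]
    p,q=o1+k[0]*d1,o2+k[1]*d2; return ((p+q)/2).round(4),np.linalg.norm(p-q).round(4)
print("lid top",onz(t,312.8,239.5,.015).round(4),"scene",onz(s,339.5,220,.017).round(4))
print("knob tri",tri((313.4,236.7),(340,212)))
print("pan top",onz(t,380.9,223.4,.097).round(4),onz(s,225+274/1.8,150+44/1.8,.097).round(4))
print("grip tri",tri((205,247.7),(260.8,254)),onz(t,205,247.7,.104).round(4))
for u,v in((52,202),(113,180)): print(onz(t,180+u/3.3,190+v/3.3,.104).round(4))
print("dish rim",onz(t,180+95/3.3,190+218/3.3,.027).round(4), "potato",onz(t,180+93/3.3,190+210/3.3,.025).round(4),onz(s,225+66/1.8,150+227/1.8,.025).round(4))
```

```text
lid top [ 0.4637 -0.1121  0.015 ] scene [ 0.458  -0.0981  0.017 ]
knob tri (array([ 0.4678, -0.113 ,  0.04  ]), np.float64(0.0014))
pan top [ 0.4645 -0.3705  0.097 ] [ 0.4649 -0.3563  0.097 ]
grip tri (array([0.4657, 0.3038, 0.1045]), np.float64(0.004)) [0.464  0.3029 0.104 ]
[0.4555 0.3381 0.104 ]
[0.4712 0.2677 0.104 ]
dish rim [0.4527 0.3011 0.027 ] potato [0.4633 0.3028 0.025 ] [0.4611 0.3094 0.025 ]
```

The zoom shows the lid's rim centred at zoom pixel (438,163), the pan's mouth at (663,111) and the grip from (52,202) to (113,180). That puts the lid near (0.465,-0.112), the pan near (0.464,-0.370) and the grip near (0.465,0.303). I'll turn the tool to yaw 0, then go over the pan to measure it up close.

>>> play_rows:
  steps:
    - [[0,0,0,0.0885],[0,0,0,0.0885],[0,0,0,0.0885],[0,0,0,0.0885],[0,0,0,0.0885]]
  gripper: 0.0854
  squeeze: 30

```text
time: 0.72
ee_pos: [0.2356, -0.4969, 0.2312]
tcp_rot: [-180.0, 0.0, -0.2]
wrist_force: [0.6, -0.3, 0.5]
opening: 0.0856
grasp_force: 0.0
```

>>> play_rows:
  steps:
    - [[0.035,-0.025,-0.008,0],[0.035,-0.025,-0.008,0],[0.035,-0.025,-0.008,0],[0.035,-0.025,-0.008,0],[0.035,-0.027,-0.008,0]]

```text
time: 1.13
ee_pos: [0.4027, -0.3754, 0.2696]
tcp_rot: [180.0, -0.0, -0.0]
wrist_force: [0.8, -0.7, -0.2]
opening: 0.0855
grasp_force: 0.0
```

Run:
```python
from h import *
o=bot.get_obs();print(o["time"],o["ee_pos"],o["tcp_rot"])
c=cam("wrist"); cv2.imwrite("pics/w1.png",c["img"]); print({k:c[k] for k in c if k!="img"})
print(proj(c,(.464,-.3705,.097)),proj(c,(.464,-.1125,.015)))
```

```text
1.1333 [ 0.40266451 -0.37540626  0.26960435] [ 1.79986498e+02 -1.33857769e-02 -1.61449537e-02]
{'vfov': 62.762588814778766, 'cx': 281.790109042318, 'cy': 205.33731488781677, 'xyz': array([ 0.48586306, -0.37570346,  0.41238821]), 'attitude': array([ 1.61104071e+02, -1.59060767e-02, -9.00453902e+01])}
(np.float64(275.8462876536827), np.float64(113.538232968888)) (np.float64(45.13820631117164), np.float64(108.45656073654169))
```

View pics/w1.png

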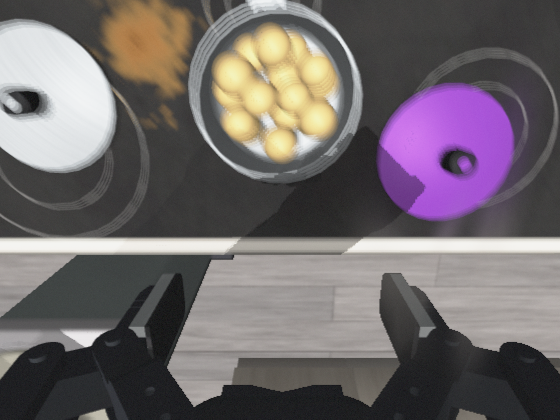

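The wrist view shows the pan's rim spanning about x 190–362, y 8–183, with the steel lid cut off at the left near (50,97). I'll move a little so that both are in view and fit circles.

>>> play_rows:
  steps:
    - [[0.012,-0.02,-0.01,0],[0.012,-0.025,-0.01,0],[0.012,-0.025,-0.01,0],[0,-0.02,0,0],[0,0,0,0]]

```text
time: 1.6
ee_pos: [0.4381, -0.2839, 0.3003]
tcp_rot: [180.0, -0.1, 0.2]
wrist_force: [-0.9, -0.7, -0.5]
opening: 0.0859
grasp_force: 0.0
```

>>> play_rows:
  steps:
    - [[0,0,0,0],[0,0,0,0],[0,0,0,0],[0,0,0,0],[0,0,0,0]]

```text
time: 2.02
ee_pos: [0.4371, -0.2873, 0.2989]
tcp_rot: [-180.0, 0.0, -0.0]
wrist_force: [0.3, -0.4, -0.1]
opening: 0.0851
grasp_force: 0.0
```

```bash
cat >> h.py <<'E'
from scipy.optimize import least_squares
def circ(P):
    P=np.array(P)[:,:2]; x0=[*P.mean(0),.07]
    r=least_squares(lambda x:np.hypot(P[:,0]-x[0],P[:,1]-x[1])-x[2],x0,loss='soft_l1',f_scale=.001)
    return r.x.round(4), np.abs(r.fun).mean().round(5)
def edge(c,p0,z,r0,r1,pol,n=90):
    "strongest grey edge on each ray from the centre, in the plane z; pol +1: dark->bright outwards"
    g=cv2.GaussianBlur(cv2.cvtColor(c["img"],cv2.COLOR_BGR2GRAY),(0,0),1).astype(np.float32); rr=np.arange(r0,r1,.0005); out=[]
    for a in np.linspace(0,2*np.pi,n,endpoint=False):
        P=[(p0[0]+r*np.cos(a),p0[1]+r*np.sin(a),z) for r in rr]
        uv=np.array([proj(c,p) for p in P],np.float32)
        if uv.min()<3 or uv[:,0].max()>556 or uv[:,1].max()>416: continue
        v=cv2.remap(g,uv[:,:1],uv[:,1:],cv2.INTER_LINEAR)[:,0]; d=np.gradient(v)*pol
        if d.max()>1.5: out.append(P[int(d.argmax())])
    return out
E
python3 - <<'E'
from h import *
o=bot.get_obs();print(o["ee_pos"])
c=cam("wrist"); im=c["img"].copy()
for nm,p,z,r0,r1,pol in (("pan",(.475,-.370),.097,.065,.09,-1),("pan",(.475,-.370),.09,.065,.09,-1),("lid",(.465,-.1125),.016,.065,.095,-1),("lid",(.465,-.1125),.009,.065,.095,-1)):
    for k in range(3):
        e=edge(c,p,z,r0,r1,pol)
        f=circ(e); p=f[0][:2]
    print(nm,z,f,len(e))
    for q in e: cv2.circle(im,tuple(int(round(x)) for x in proj(c,q)),2,(0,0,255) if z in(.097,.016) else(0,255,0),-1)
cv2.imwrite("pics/w2.png",im)
E
```

```text
[ 0.43710774 -0.28730394  0.29886992]
pan 0.097 (array([ 0.4737, -0.3717,  0.0731]), np.float64(0.00084)) 90
pan 0.09 (array([ 0.4726, -0.3734,  0.0745]), np.float64(0.00056)) 90
lid 0.016 (array([ 0.4686, -0.1133,  0.0772]), np.float64(0.00026)) 90
lid 0.009 (array([ 0.4677, -0.1104,  0.0784]), np.float64(0.00022)) 90
```

View pics/w2.png

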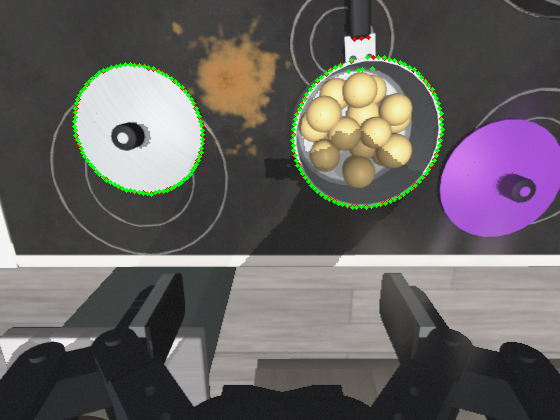

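The overlay circles fit the lid at (140,130) and the pan at (368,130). Their radii say the hob is at z=0, so the worktop is at -0.007. Now I'll move over the lid.

>>> play_rows:
  steps:
    - [[0.006,-0.036,0.01,0],[0.006,-0.036,0.02,0],[0.006,-0.035,0.02,0],[0.006,-0.035,0.02,0],[0.006,-0.035,0.02,0]]

```text
time: 2.48
ee_pos: [0.4672, -0.1084, 0.2083]
tcp_rot: [180.0, -0.0, -0.0]
wrist_force: [0.2, -1.2, -0.5]
opening: 0.0852
grasp_force: 0.0
```

>>> play_rows:
  steps:
    - [[0,0,0.02,0],[0,0,0.02,0],[0,0,0.01,0],[0,0,0,0],[0,0,0,0]]

```text
time: 2.9
ee_pos: [0.4672, -0.11, 0.1595]
tcp_rot: [-180.0, 0.0, -0.0]
wrist_force: [-0.5, 0.3, 0.3]
opening: 0.0854
grasp_force: 0.0
```

Run:
```python
from h import *
o=bot.get_obs();print(o["ee_pos"],o["time"])
c=cam("wrist"); cv2.imwrite("pics/w3.png",c["img"])
p=(.4677,-.110)
for k in range(3):
    e=edge(c,p,.009,.065,.095,-1); f=circ(e); p=f[0][:2]
print(f,len(e))
g=cv2.cvtColor(c["img"],cv2.COLOR_BGR2GRAY)
u,v=proj(c,(*p,.056)); print("knob top px",u,v)
k=cv2.connectedComponentsWithStats((g<70).astype(np.uint8))
for s,ce in zip(k[2],k[3]):
    if 200<s[4]<20000: print(s,ce)
```

```text
[ 0.46719359 -0.11000699  0.15947602] 2.9
(array([ 0.4673, -0.1112,  0.0786]), np.float64(0.00017)) 90
knob top px 282.95107696578634 203.73498515628432
[ 264  177   39   43 1109] [282.85121731 197.251578  ]
```

View pics/w3.png

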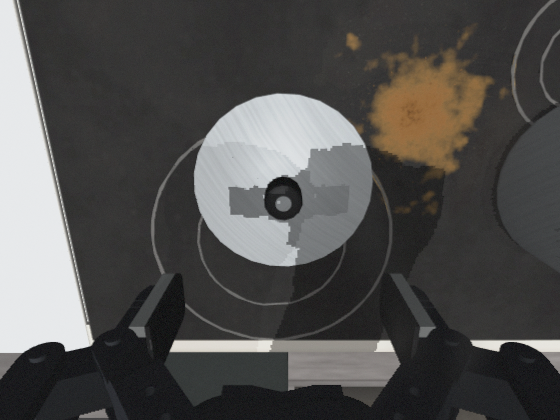

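The wrist view shows the lid centred at (283,180) with the knob at (283,197), right under the tool. I'll descend and grip.

>>> play_rows:
  steps:
    - [[0,0.001,0.03,0],[0,0,0.03,0],[0,0,0.03,0],[0,0,0.025,0],[0,0,0.014,0]]

```text
time: 3.37
ee_pos: [0.4669, -0.1111, 0.0287]
tcp_rot: [-180.0, 0.1, -0.0]
wrist_force: [0.0, 0.8, 0.6]
opening: 0.0854
grasp_force: 0.0
```

>>> play_rows:
  steps:
    - [[0,0,0,0],[0,0,0,0],[0,0,0,0],[0,0,0,0],[0,0,0,0]]
  gripper: 0.02
  squeeze: 40

```text
time: 3.78
ee_pos: [0.4684, -0.1109, 0.032]
tcp_rot: [180.0, -0.2, 0.0]
wrist_force: [-2.1, -0.2, 7.5]
opening: 0.0289
grasp_force: 38.8
```

>>> play_rows:
  steps:
    - [[0,0,0,0],[0,0,0,0],[0,0,0,0],[0,0,0,0],[0,0,0,0]]

```text
time: 4.2
ee_pos: [0.4684, -0.1109, 0.032]
tcp_rot: [180.0, -0.2, 0.0]
wrist_force: [-0.7, -0.5, 6.2]
opening: 0.0289
grasp_force: 39.2
```

>>> play_rows:
  steps:
    - [[0,0,-0.01,0],[0,0,-0.025,0],[0,0,-0.035,0],[0,0,-0.035,0],[0,0,-0.035,0]]

```text
time: 4.62
ee_pos: [0.4668, -0.1105, 0.1724]
tcp_rot: [-180.0, 0.0, 0.0]
wrist_force: [1.1, -0.2, -3.1]
opening: 0.0288
grasp_force: 40.0
```

>>> play_rows:
  steps:
    - [[0,0.01,-0.035,0],[0,0.02,-0.02,0],[0,0.02,-0.01,0],[0,0.01,0,0],[0,0,0,0]]

```text
time: 5.03
ee_pos: [0.4674, -0.1721, 0.2356]
tcp_rot: [180.0, -0.0, -0.1]
wrist_force: [-0.1, 0.6, -3.7]
opening: 0.0285
grasp_force: 40.2
```

>>> play_rows:
  steps:
    - [[0,0,0,0],[0,0,0,0],[0,0,0,0],[0,0,0,0],[0,0,0,0]]

```text
time: 5.45
ee_pos: [0.4673, -0.17, 0.2349]
tcp_rot: [-180.0, 0.0, 0.1]
wrist_force: [-0.3, -0.6, -3.2]
opening: 0.0286
grasp_force: 40.2
```

Run:
```python
from h import *
o=bot.get_obs();t=o["ee_pos"];print(t,o["tcp_rot"],o["time"])
c=cam("wrist"); im=c["img"].copy()
for nm,p,z,r0,r1,pol in (("lid",t[:2],t[2]-.023,.065,.095,-1),("pan",(.4725,-.373),.09,.065,.09,-1)):
    for k in range(3):
        e=edge(c,p,z,r0,r1,pol)
        f=circ(e); p=f[0][:2]
    print(nm,z,f,len(e),p-t[:2])
    for q in e: cv2.circle(im,tuple(int(round(x)) for x in proj(c,q)),2,(0,0,255),-1)
cv2.imwrite("pics/w4.png",im)
```

```text
[ 0.46726082 -0.1700211   0.23490035] [-1.79984638e+02  2.81165290e-02  5.99687652e-02] 5.45
lid 0.21190034903204646 (array([ 0.465 , -0.1706,  0.0794]), np.float64(0.00251)) 78 [-0.00226082 -0.0005789 ]
pan 0.09 (array([ 0.4727, -0.3735,  0.0746]), np.float64(0.00036)) 55 [ 0.00543918 -0.2034789 ]
```

View pics/w4.png

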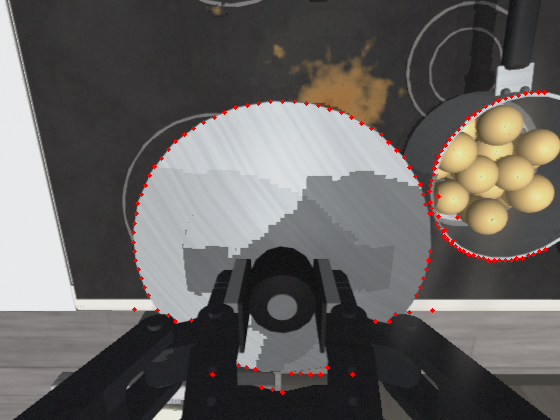

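The view shows the lid held level at (283,240) and the pan's rim partly in view at the right, centred near (520,178). I'll refit the lid using only its clean upper arc.

Run:
```python
from h import *
t=bot.get_obs()["ee_pos"]; c=cam("wrist")
for dz in (-.020,-.023,-.026):
    z=t[2]+dz;e=np.array([q for q in edge(c,t[:2],z,.068,.09,-1,180) if proj(c,q)[1]<290])
    P=e[:,:2]
    print(dz,circ(e),least_squares(lambda x:np.hypot(P[:,0]-x[0],P[:,1]-x[1])-.0785,t[:2],loss='soft_l1',f_scale=.001).x-t[:2])
```

```text
-0.02 (array([ 0.4671, -0.1705,  0.0775]), np.float64(0.00044)) [-0.00140404 -0.00045503]
-0.023 (array([ 0.4657, -0.1705,  0.0789]), np.float64(0.00034)) [-0.00118947 -0.00034165]
-0.026 (array([ 0.4641, -0.1704,  0.0803]), np.float64(0.00031)) [-0.00104588 -0.00026303]
```

>>> play_rows:
  steps:
    - [[0.001,0.02,0,0],[0.001,0.035,0,0],[0.001,0.035,0.005,0],[0.001,0.035,0.01,0],[0.001,0.035,0.01,0]]

```text
time: 5.97
ee_pos: [0.4725, -0.3321, 0.2102]
tcp_rot: [180.0, -0.1, 0.0]
wrist_force: [1.2, 0.4, -3.7]
opening: 0.0288
grasp_force: 40.5
```

>>> play_rows:
  steps:
    - [[0.0016,0.028,0.02,0],[0,0.0151,0.02,0],[0,0,0.02,0],[0,0,0.01,0],[0,0,0,0]]

```text
time: 6.38
ee_pos: [0.473, -0.3728, 0.1373]
tcp_rot: [-179.8, 0.2, 0.0]
wrist_force: [0.6, 0.1, -3.1]
opening: 0.0286
grasp_force: 40.6
```

>>> play_rows:
  steps:
    - [[0,0,0,0],[0,0,0,0],[0,0,0,0],[0,0,0,0],[0,0,0,0]]

```text
time: 6.8
ee_pos: [0.4744, -0.3737, 0.1412]
tcp_rot: [179.9, -0.1, 0.0]
wrist_force: [-0.3, -0.2, -4.5]
opening: 0.0285
grasp_force: 40.6
```

>>> play_rows:
  steps:
    - [[-0.0005,-0.0005,0.004,0],[0,0,0.004,0],[0,0,0.004,0],[0,0,0.003,0],[0,0,0.003,0]]

```text
time: 7.22
ee_pos: [0.4734, -0.3731, 0.1215]
tcp_rot: [-180.0, 0.0, 0.0]
wrist_force: [0.3, -0.7, -4.5]
opening: 0.0288
grasp_force: 40.7
```

>>> play_rows:
  steps:
    - [[0,0,0.002,0],[0,0,0.002,0],[0,0,0.002,0],[0,0,0.001,0],[0,0,0,0]]

```text
time: 7.63
ee_pos: [0.4736, -0.3732, 0.1153]
tcp_rot: [180.0, -0.0, 0.0]
wrist_force: [-0.8, 0.6, -3.4]
opening: 0.0286
grasp_force: 40.7
```

Not yet in contact, since the force is still the lid's weight. I'll go down a little more.

>>> play_rows:
  steps:
    - [[0,0,0.001,0],[0,0,0.001,0],[0,0,0.001,0],[0,0,0,0],[0,0,0,0]]

```text
time: 8.05
ee_pos: [0.4737, -0.3733, 0.1152]
tcp_rot: [179.9, -0.1, 0.0]
wrist_force: [-5.9, 4.9, 15.4]
opening: 0.0287
grasp_force: 42.6
```

>>> play_rows:
  steps:
    - [[0,0,-0.001,0],[0,0,-0.001,0],[0,0,0,0],[0,0,0,0],[0,0,0,0]]

```text
time: 8.47
ee_pos: [0.4737, -0.3733, 0.1152]
tcp_rot: [180.0, -0.0, 0.0]
wrist_force: [-2.6, 1.5, 6.8]
opening: 0.0288
grasp_force: 41.7
```

>>> play_rows:
  steps:
    - [[0,0,0,0],[0,0,0,0],[0,0,0,0],[0,0,0,0],[0,0,0,0]]
  gripper: 0.0854

```text
time: 8.88
ee_pos: [0.4735, -0.3732, 0.114]
tcp_rot: [-180.0, 0.0, 0.0]
wrist_force: [-0.1, 0.6, 0.3]
opening: 0.0851
grasp_force: 0.0
```

>>> play_rows:
  steps:
    - [[0,0,-0.01,0],[0,0,-0.025,0],[0,0,-0.04,0],[0,0,-0.04,0],[0,0,-0.025,0]]

```text
time: 9.3
ee_pos: [0.4736, -0.3733, 0.2592]
tcp_rot: [179.9, -0.2, 0.0]
wrist_force: [-0.0, 0.0, 1.8]
opening: 0.0854
grasp_force: 0.0
```

>>> play_rows:
  steps:
    - [[0,0,0,0],[0,0,0,0],[0,0,0,0],[0,0,0,0],[0,0,0,0]]

```text
time: 9.72
ee_pos: [0.4732, -0.373, 0.2529]
tcp_rot: [-179.9, 0.1, 0.0]
wrist_force: [-0.9, -0.0, 1.0]
opening: 0.0854
grasp_force: 0.0
```

Run:
```python
from h import *
o=bot.get_obs();print(o["ee_pos"],o["time"])
c=cam("wrist"); cv2.imwrite("pics/w5.png",c["img"])
for z in (.092,.099):
    p=(.4727,-.3735)
    for k in range(3):
        e=edge(c,p,z,.07,.09,-1); f=circ(e); p=f[0][:2]
    print(z,f,len(e))
```

```text
[ 0.47318976 -0.37295047  0.25287907] 9.7167
0.092 (array([ 0.4725, -0.3736,  0.0785]), np.float64(0.00019)) 89
0.099 (array([ 0.4745, -0.3736,  0.0768]), np.float64(0.00054)) 90
```

View pics/w5.png

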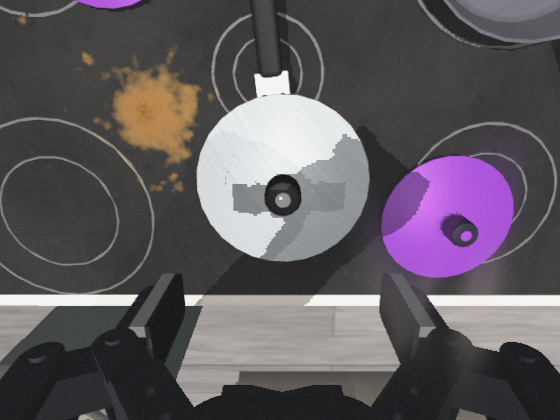

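The lid is seated level: its circle fit has radius 78.5 mm at z=0.092 and is centred within 1 mm of the pan's axis (pixel (283,178)). Now I'll move to the dish, turning the tool on the way.

>>> play_rows:
  steps:
    - [[-0.004,-0.025,0,0],[-0.004,-0.04,0,0],[-0.004,-0.04,0.005,0],[-0.004,-0.04,0.005,0],[-0.004,-0.04,0.005,0]]

```text
time: 10.18
ee_pos: [0.4526, -0.1866, 0.2383]
tcp_rot: [-180.0, 0.0, -0.0]
wrist_force: [0.6, 0.5, -0.7]
opening: 0.0851
grasp_force: 0.0
```

>>> play_rows:
  steps:
    - [[-0.004,-0.04,0.01,0],[-0.004,-0.04,0.01,0],[-0.004,-0.04,0.01,0],[-0.004,-0.04,0.005,0],[-0.004,-0.03,0,0]]

```text
time: 10.6
ee_pos: [0.4319, 0.0031, 0.2026]
tcp_rot: [-179.9, 0.1, 0.3]
wrist_force: [0.1, 0.4, -0.1]
opening: 0.0856
grasp_force: 0.0
```

>>> play_rows:
  steps:
    - [[0,0,0,0.12],[0,0,0,0.12],[0,0,0,0.12],[0,0,0,0.12],[0,0,0,0.12]]

```text
time: 11.02
ee_pos: [0.3961, -0.1431, 0.2038]
tcp_rot: [-173.7, 1.7, -24.1]
wrist_force: [0.4, -0.6, -0.7]
opening: 0.0852
grasp_force: 0.0
```

>>> play_rows:
  steps:
    - [[0,0,0,0.12],[0,0,0,0.12],[0,0,0,0.12],[0,0,0,0.12],[0,0,0,0.12]]

```text
time: 11.43
ee_pos: [0.3045, -0.2578, 0.2041]
tcp_rot: [-169.0, 6.7, -48.0]
wrist_force: [-0.3, -0.2, -1.5]
opening: 0.0852
grasp_force: 0.0
```

>>> play_rows:
  steps:
    - [[0,0,0,0.12],[0,0,0,0.03],[0,0,0,0],[0,0,0,0],[0,0,0,0]]

```text
time: 11.85
ee_pos: [0.2768, -0.2785, 0.2046]
tcp_rot: [-168.2, 8.2, -53.6]
wrist_force: [0.6, 0.4, 0.1]
opening: 0.0851
grasp_force: 0.0
```

Run:
```python
from h import *
o=bot.get_obs();print(o["q"].round(1),o["tcp_rot"],o["ee_pos"])
```

```text
[-53.7  -9.4  -8.   99.7  11.8 179.9] [-168.23008107    8.21155191  -53.62148629] [ 0.27681692 -0.278473    0.20463853]
```

Joint 6 hit its range limit, because its angle is q1+180-yaw. I'll turn back the other way, toward yaw +102.6, and watch whether the pose recovers.

>>> play_rows:
  steps:
    - [[0,0,0,-0.12],[0,0,0,-0.12],[0,0,0,-0.12],[0,0,0,-0.12],[0,0,0,-0.12]]

```text
time: 12.27
ee_pos: [0.2773, -0.278, 0.2048]
tcp_rot: [-165.7, 0.1, -19.6]
wrist_force: [-0.6, -0.1, 0.1]
opening: 0.0851
grasp_force: 0.0
```

The commanded pose kept the tilt of about 14°. By mirror symmetry, running over joint 6's other limit should tilt the tool back. I'll turn there while staying clear of everything.

>>> play_rows:
  steps:
    - [[0,0,0,-0.12],[0,0,0,-0.12],[0,0,0,-0.12],[0,0,0,-0.12],[0,0,0,-0.12]]

```text
time: 12.68
ee_pos: [0.2773, -0.278, 0.2048]
tcp_rot: [-168.0, -7.9, 13.9]
wrist_force: [-0.4, -0.3, -0.7]
opening: 0.0851
grasp_force: 0.0
```

>>> play_rows:
  steps:
    - [[0,0,0,-0.12],[0,0,0,-0.12],[0,0,0,-0.12],[0,0,0,-0.12],[0,0,0,-0.12]]

```text
time: 13.1
ee_pos: [0.2773, -0.278, 0.2048]
tcp_rot: [-174.6, -13.3, 48.5]
wrist_force: [0.2, -0.4, -0.3]
opening: 0.0854
grasp_force: 0.0
```

>>> play_rows:
  steps:
    - [[0,0,0,-0.12],[0,0,0,-0.12],[0,0,0,-0.12],[0,0,0,-0.12],[0,0,0,-0.12]]

```text
time: 13.52
ee_pos: [0.2773, -0.278, 0.2048]
tcp_rot: [176.8, -14.0, 83.9]
wrist_force: [-0.3, 0.8, 0.0]
opening: 0.0854
grasp_force: 0.0
```

>>> play_rows:
  steps:
    - [[0,0,0,-0.12],[0,0,0,-0.12],[0,0,0,-0.12],[0,0,0,-0.12],[0,0,0,-0.12]]

```text
time: 13.93
ee_pos: [0.2773, -0.278, 0.2048]
tcp_rot: [169.4, -9.7, 118.8]
wrist_force: [-0.2, -0.2, 0.8]
opening: 0.0851
grasp_force: 0.0
```

>>> play_rows:
  steps:
    - [[0,0,0,-0.12],[0,0,0,-0.12],[0,0,0,-0.12],[0,0,0,-0.12],[0,0,0,-0.12]]

```text
time: 14.35
ee_pos: [0.2773, -0.278, 0.2048]
tcp_rot: [165.8, -2.1, 152.5]
wrist_force: [0.5, -0.5, 0.3]
opening: 0.0855
grasp_force: 0.0
```

>>> play_rows:
  steps:
    - [[0,0,0,-0.12],[0,0,0,-0.12],[0,0,0,-0.12],[0,0,0,-0.12],[0,0,0,-0.12]]

```text
time: 14.77
ee_pos: [0.2773, -0.278, 0.2048]
tcp_rot: [167.1, 6.2, -174.1]
wrist_force: [0.0, 1.3, 0.4]
opening: 0.0857
grasp_force: 0.0
```

>>> play_rows:
  steps:
    - [[0,0,0,-0.12],[0,0,0,-0.12],[0,0,0,-0.12],[0,0,0,-0.12],[0,0,0,-0.12]]

```text
time: 15.18
ee_pos: [0.2773, -0.278, 0.2048]
tcp_rot: [172.8, 12.4, -139.8]
wrist_force: [0.7, -0.6, 0.1]
opening: 0.0858
grasp_force: 0.0
```

>>> play_rows:
  steps:
    - [[0,0,0,-0.12],[0,0,0,-0.12],[0,0,0,-0.12],[0,0,0,-0.12],[0,0,0,-0.12]]

```text
time: 15.6
ee_pos: [0.2773, -0.278, 0.2048]
tcp_rot: [-178.8, 14.3, -104.5]
wrist_force: [-0.2, -0.4, 0.4]
opening: 0.0858
grasp_force: 0.0
```

>>> play_rows:
  steps:
    - [[0,0,0,-0.12],[0,0,0,-0.12],[0,0,0,-0.12],[0,0,0,-0.12],[0,0,0,-0.12]]

```text
time: 16.02
ee_pos: [0.2773, -0.278, 0.2048]
tcp_rot: [-170.9, 11.1, -69.4]
wrist_force: [-0.8, -0.0, 0.6]
opening: 0.0856
grasp_force: 0.0
```

```bash
cat >> h.py <<'E'
def st():
    o=bot.get_obs();M=R.from_euler('xyz',o["tcp_rot"],degrees=True).as_matrix()
    print(o["time"],o["q"].round(1),o["ee_pos"].round(4),o["tcp_rot"].round(2),"z axis",M[:,2].round(3))
E
python3 -c "
from h import *
st()"
```

```text
16.0167 [ -53.6   -9.4   -8.    99.7   11.8 -164.2] [ 0.2773 -0.278   0.2048] [-170.9    11.09  -69.37] z axis [ 0.081  0.233 -0.969]
```

>>> play_rows:
  steps:
    - [[0,0,0,-0.12],[0,0,0,-0.12],[0,0,0,-0.12],[0,0,0,-0.12],[0,0,0,-0.12]]

```text
time: 16.43
ee_pos: [0.3331, -0.2233, 0.2044]
tcp_rot: [-170.1, 4.6, -40.9]
wrist_force: [0.6, -0.3, -0.1]
opening: 0.0853
grasp_force: 0.0
```

>>> play_rows:
  steps:
    - [[0,0,0,-0.12],[0,0,0,-0.12],[0,0,0,-0.12],[0,0,0,0],[0,0,0,0]]

```text
time: 16.85
ee_pos: [0.3785, -0.1477, 0.2045]
tcp_rot: [-173.0, 1.4, -26.3]
wrist_force: [0.9, -0.5, 0.1]
opening: 0.0857
grasp_force: 0.0
```

```bash
python3 -c "
from h import *
st()"
```

```text
16.85 [ -26.2  -13.9  -10.9   94.4    7.  -179.9] [ 0.3785 -0.1477  0.2045] [-172.99    1.36  -26.29] z axis [ 0.033  0.12  -0.992]
```

>>> play_rows:
  steps:
    - [[0,0,0,-0.12],[0,0,0,-0.12],[0,0,0,-0.12],[0,0,0,-0.12],[0,0,0,-0.08]]

```text
time: 17.27
ee_pos: [0.4076, -0.0175, 0.2042]
tcp_rot: [-178.9, -1.2, -3.3]
wrist_force: [0.5, -0.8, 0.0]
opening: 0.0857
grasp_force: 0.0
```

>>> play_rows:
  steps:
    - [[0,0,0,0],[0,0,0,0],[0,0,0,0],[0,0,0,0],[0,0,0,0]]

```text
time: 17.68
ee_pos: [0.4074, -0.02, 0.2041]
tcp_rot: [-178.8, -1.2, -3.7]
wrist_force: [-0.2, -0.7, 0.7]
opening: 0.0855
grasp_force: 0.0
```

```bash
python3 -c "
from h import *
st()"
```

```text
17.6833 [  -3.6  -16.1  -12.4   92.5    1.2 -179.9] [ 0.4074 -0.02    0.2041] [-178.82   -1.16   -3.69] z axis [ 0.022  0.019 -1.   ]
```

Tilt is down to 1.7°, which is good enough. I'll turn to the grip's direction with joint 6 moving away from its limit, then go above the dish.

>>> play_rows:
  steps:
    - [[0,0,0,0.12],[0,0,0,0.12],[0,0,0,0.12],[0,0,0,0.12],[0,0,0,0.12]]

```text
time: 18.1
ee_pos: [0.4074, -0.0199, 0.2042]
tcp_rot: [-178.4, -0.3, -38.4]
wrist_force: [0.5, 0.3, -0.1]
opening: 0.0858
grasp_force: 0.0
```

>>> play_rows:
  steps:
    - [[0,0,0,0.12],[0,0,0,0.12],[0,0,0,0.12],[0,0,0,0.12],[0,0,0,0.12]]

```text
time: 18.52
ee_pos: [0.4074, -0.0199, 0.2042]
tcp_rot: [-178.5, 0.7, -72.8]
wrist_force: [-0.3, -1.0, 0.4]
opening: 0.0854
grasp_force: 0.0
```

>>> play_rows:
  steps:
    - [[0,0,0,0.086],[-0.02,-0.008,0,0],[-0.033,-0.014,0,0],[-0.033,-0.014,0,0],[-0.033,-0.014,0,0]]

```text
time: 18.93
ee_pos: [0.4302, 0.1084, 0.2073]
tcp_rot: [-178.5, 0.8, -77.4]
wrist_force: [1.1, -0.4, 0.3]
opening: 0.0856
grasp_force: 0.0
```

>>> play_rows:
  steps:
    - [[-0.035,-0.015,0,0],[-0.035,-0.015,0,0],[-0.035,-0.015,0,0],[-0.035,-0.015,0,0],[-0.025,-0.01,0,0]]

```text
time: 19.35
ee_pos: [0.4623, 0.2864, 0.2107]
tcp_rot: [-178.5, 0.8, -77.3]
wrist_force: [0.3, 0.1, 0.5]
opening: 0.0853
grasp_force: 0.0
```

>>> play_rows:
  steps:
    - [[0,0,0,0],[0,0,0,0],[0,0,0,0],[0,0,0,0],[0,0,0,0]]

```text
time: 19.77
ee_pos: [0.4619, 0.2831, 0.2115]
tcp_rot: [-178.5, 0.8, -77.3]
wrist_force: [0.3, -0.1, 0.3]
opening: 0.0855
grasp_force: 0.0
```

Run:
```python
from h import *
st()
c=cam("wrist"); cv2.imwrite("pics/w6.png",c["img"])
h=cv2.cvtColor(c["img"],cv2.COLOR_BGR2HSV); m=cv2.inRange(h,(3,110,50),(16,255,255))
k,l,s,ce=cv2.connectedComponentsWithStats(m)
for i in range(1,k):
    if s[i,4]>150:
        r=cv2.minAreaRect(np.argwhere(l==i)[:,::-1].astype(np.float32)); print(s[i],r)
        b=cv2.boxPoints(r); 
        P=[onz(c,*q,.106) for q in b]; P=np.array(P); print(P.round(4),P.mean(0).round(4))
print(proj(c,(.464,.303,.097)))
```

```text
19.7667 [ 31.4   1.7   4.5  91.1   0.3 -71.3] [0.4619 0.2831 0.2115] [-178.52    0.8   -77.32] z axis [ 0.022  0.019 -1.   ]
[  7 118  48  55 493] ((35.32808303833008, 141.1693878173828), (60.153297424316406, 32.5786018371582), 62.52556610107422)
[[0.6692 0.2692 0.106 ]
 [0.6484 0.2539 0.106 ]
 [0.6288 0.2885 0.106 ]
 [0.6503 0.3053 0.106 ]] [0.6492 0.2792 0.106 ]
[  0 124  32  32 501] ((13.823529243469238, 140.2058868408203), (34.68259048461914, 26.19384765625), 14.03624439239502)
[[0.6798 0.2914 0.106 ]
 [0.6741 0.2713 0.106 ]
 [0.6503 0.272  0.106 ]
 [0.6554 0.2922 0.106 ]] [0.6649 0.2817 0.106 ]
[  0 156  34  24 351] ((18.153846740722656, 170.7307586669922), (15.808955192565918, 39.38371276855469), 56.30992889404297)
[[0.6784 0.3115 0.106 ]
 [0.6533 0.2887 0.106 ]
 [0.6471 0.2974 0.106 ]
 [0.6723 0.3208 0.106 ]] [0.6628 0.3046 0.106 ]
[ 262  183   20   81 1354] ((271.44769287109375, 222.9906768798828), (80.31590270996094, 18.058582305908203), 88.80650329589844)
[[0.4822 0.2725 0.106 ]
 [0.4691 0.2691 0.106 ]
 [0.4532 0.3348 0.106 ]
 [0.4674 0.3386 0.106 ]] [0.468  0.3038 0.106 ]
(np.float64(277.0857506430977), np.float64(220.50900899781234))
```

View pics/w6.png

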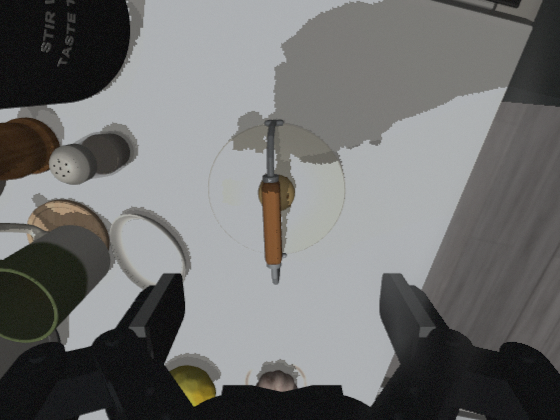

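The view shows the wooden grip from (268,183) to (274,263), with the potato at about (276,192) and the salt shaker well off to the left. The grip's centre is (0.468,0.304) at -76.9°. I'll align, descend and grip gently.

>>> play_rows:
  steps:
    - [[-0.009,-0.004,0,-0.007],[-0.0083,-0.0036,0.015,0],[0,0,0.03,0],[0,0,0.03,0],[0,0,0.025,0]]

```text
time: 20.23
ee_pos: [0.4673, 0.305, 0.11]
tcp_rot: [-178.5, 0.8, -76.8]
wrist_force: [0.1, -0.2, -0.8]
opening: 0.0856
grasp_force: 0.0
```

>>> play_rows:
  steps:
    - [[0,0,0.02,0],[0,0,0.01,0],[0,0,0.0035,0],[0,0,0,0],[0,0,0,0]]

```text
time: 20.65
ee_pos: [0.4687, 0.3058, 0.0795]
tcp_rot: [-178.4, 0.8, -76.8]
wrist_force: [-0.4, -0.1, -0.8]
opening: 0.0854
grasp_force: 0.0
```

Run:
```python
from h import *
st()
c=cam("wrist")
h=cv2.cvtColor(c["img"],cv2.COLOR_BGR2HSV); m=cv2.inRange(h,(3,110,50),(16,255,255)); m[:,:200]=0
k,l,s,ce=cv2.connectedComponentsWithStats(m)
for i in range(1,k):
    if s[i,4]>150: 
        r=cv2.minAreaRect(np.argwhere(l==i)[:,::-1].astype(np.float32)); P=np.array([onz(c,*q,.106) for q in cv2.boxPoints(r)]); print(s[i],P.round(4).tolist(),P.mean(0).round(4))
```

```text
20.65 [ 33.    4.3  -7.5  76.5   0.2 -70.2] [0.4687 0.3058 0.0795] [-178.44    0.82  -76.82] z axis [ 0.023  0.02  -1.   ]
[ 263  223   37  151 4740] [[0.4829, 0.2709, 0.106], [0.4704, 0.2674, 0.106], [0.4516, 0.3343, 0.106], [0.4664, 0.3388, 0.106]] [0.4678 0.3028 0.106 ]
```

>>> play_rows:
  steps:
    - [[0.002,0.0005,0.001,0],[0,0,0,0],[0,0,0,0],[0,0,0,0],[0,0,0,0]]
  gripper: 0.022
  squeeze: 40

```text
time: 21.12
ee_pos: [0.4682, 0.3034, 0.0774]
tcp_rot: [-178.5, 0.8, -76.8]
wrist_force: [0.7, 0.1, 0.3]
opening: 0.0256
grasp_force: 0.0
```

>>> play_rows:
  steps:
    - [[0,0,0,0],[0,0,0,0],[0,0,0,0],[0,0,0,0],[0,0,0,0]]
  gripper: 0.008
  squeeze: 40

```text
time: 21.53
ee_pos: [0.4681, 0.3034, 0.0774]
tcp_rot: [-178.5, 0.8, -76.8]
wrist_force: [-0.5, -1.0, 4.9]
opening: 0.0134
grasp_force: 40.3
```

>>> play_rows:
  steps:
    - [[0,0,0,0],[0,0,0,0],[0,0,0,0],[0,0,0,0],[0,0,0,0]]

```text
time: 21.95
ee_pos: [0.4682, 0.3035, 0.0774]
tcp_rot: [-178.5, 0.8, -76.8]
wrist_force: [0.2, -1.3, 5.2]
opening: 0.0133
grasp_force: 40.5
```

>>> play_rows:
  steps:
    - [[0,0,-0.002,0],[0,0,-0.004,0],[0,0,-0.006,0],[0,0,-0.008,0],[0,0,-0.008,0]]

```text
time: 22.37
ee_pos: [0.4674, 0.3028, 0.1058]
tcp_rot: [-178.5, 0.8, -76.8]
wrist_force: [0.3, 0.6, -2.7]
opening: 0.0134
grasp_force: 39.0
```

>>> play_rows:
  steps:
    - [[0,0,-0.009,0],[0,0,-0.01,0],[0,0,-0.01,0],[0,0,-0.01,0],[0,0,-0.01,0]]

```text
time: 22.78
ee_pos: [0.4665, 0.3019, 0.1554]
tcp_rot: [-178.5, 0.8, -76.8]
wrist_force: [-0.2, -0.3, -3.2]
opening: 0.0138
grasp_force: 39.0
```

>>> play_rows:
  steps:
    - [[0,0,-0.01,0],[0,0,-0.01,0],[0,0,-0.01,0],[0,0,-0.01,0],[0,0,-0.009,0]]

```text
time: 23.2
ee_pos: [0.4654, 0.301, 0.2043]
tcp_rot: [-178.5, 0.8, -76.8]
wrist_force: [0.3, 0.0, -3.1]
opening: 0.0132
grasp_force: 39.0
```

>>> play_rows:
  steps:
    - [[0,0,-0.007,0],[0,0,-0.005,0],[0,0,-0.003,0],[0,0,-0.001,0],[0,0,0,0]]

```text
time: 23.62
ee_pos: [0.465, 0.3007, 0.219]
tcp_rot: [-178.5, 0.8, -76.8]
wrist_force: [0.2, -0.3, -3.5]
opening: 0.0134
grasp_force: 39.0
```

Run:
```python
from h import *
st()
c=cam("scene"); x,y=map(int,proj(c,(.468,.304,.17)))
cv2.imwrite("pics/s7.png",cv2.resize(c["img"][max(0,y-90):y+90,x-110:x+110],None,fx=3,fy=3,interpolation=cv2.INTER_CUBIC)); print(x,y)
```

```text
23.6167 [ 32.8   3.5   7.2  92.    0.3 -70.4] [0.465  0.3007 0.219 ] [-178.54    0.79  -76.82] z axis [ 0.022  0.019 -1.   ]
260 236
```

View pics/s7.png

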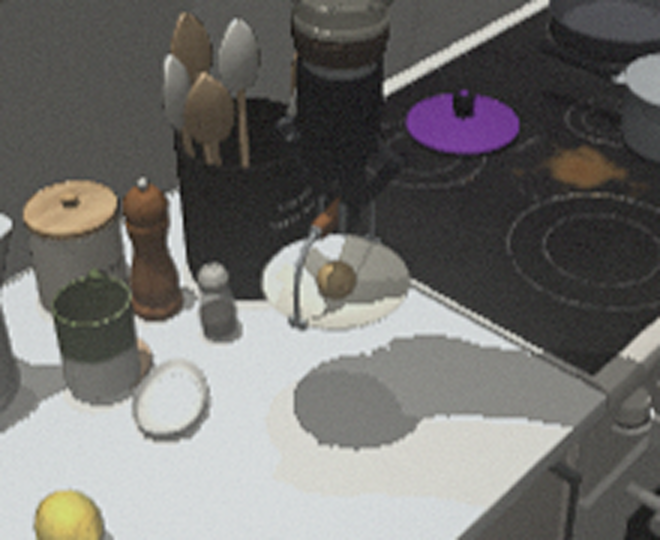

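The picture shows the dish hanging level and clear of the worktop, with the potato in its middle at (337,278). I'll draw it back from the crock, then make the slow quarter turn.

>>> play_rows:
  steps:
    - [[-0.0005,0.002,0,0],[-0.001,0.004,0,0],[-0.0015,0.006,0,0],[-0.002,0.008,0,0],[-0.002,0.009,0,0]]

```text
time: 24.08
ee_pos: [0.4343, 0.3008, 0.2183]
tcp_rot: [-178.6, 0.8, -76.8]
wrist_force: [-0.0, -0.3, -2.5]
opening: 0.0136
grasp_force: 39.0
```

>>> play_rows:
  steps:
    - [[-0.002,0.009,0,0],[-0.002,0.009,0,0],[-0.002,0.008,0,0],[-0.0015,0.006,0,0],[-0.001,0.004,0,0]]

```text
time: 24.5
ee_pos: [0.3973, 0.301, 0.2179]
tcp_rot: [-178.5, 0.8, -76.8]
wrist_force: [1.2, -0.5, -2.4]
opening: 0.0134
grasp_force: 39.0
```

>>> play_rows:
  steps:
    - [[-0.0005,0.002,0,0],[0,0,0,0],[0,0,0,-0.02],[0,0,0,-0.04],[0,0,0,-0.06]]

```text
time: 24.92
ee_pos: [0.3965, 0.301, 0.2174]
tcp_rot: [-178.5, 0.6, -69.8]
wrist_force: [-0.3, -0.4, -2.8]
opening: 0.0133
grasp_force: 39.0
```

>>> play_rows:
  steps:
    - [[0,0,0,-0.06],[0,0,0,-0.06],[0,0,0,-0.06],[0,0,0,-0.06],[0,0,0,-0.06]]

```text
time: 25.33
ee_pos: [0.3965, 0.301, 0.2174]
tcp_rot: [-178.4, 0.1, -52.6]
wrist_force: [-0.9, 0.4, -2.5]
opening: 0.0133
grasp_force: 39.0
```

>>> play_rows:
  steps:
    - [[0,0,0,-0.06],[0,0,0,-0.06],[0,0,0,-0.06],[0,0,0,-0.06],[0,0,0,-0.06]]

```text
time: 25.75
ee_pos: [0.3965, 0.3009, 0.2174]
tcp_rot: [-178.4, -0.4, -35.4]
wrist_force: [-0.3, -0.1, -3.0]
opening: 0.0133
grasp_force: 39.0
```

>>> play_rows:
  steps:
    - [[0,0,0,-0.06],[0,0,0,-0.06],[0,0,0,-0.06],[0,0,0,-0.06],[0,0,0,-0.06]]

```text
time: 26.17
ee_pos: [0.3965, 0.3009, 0.2174]
tcp_rot: [-178.6, -0.8, -18.2]
wrist_force: [0.7, 0.4, -3.1]
opening: 0.0133
grasp_force: 39.0
```

>>> play_rows:
  steps:
    - [[0,0,0,-0.06],[0,0,0,-0.06],[0,0,0,-0.06],[0,0,0,-0.06],[0,0,0,-0.05]]

```text
time: 26.58
ee_pos: [0.3965, 0.301, 0.2174]
tcp_rot: [-178.9, -1.2, -1.6]
wrist_force: [-0.5, 0.3, -2.8]
opening: 0.0135
grasp_force: 39.0
```

```bash
python3 -c "
from h import *
st()"
```

```text
26.5833 [ 3.710e+01 -4.100e+00 -6.000e-01  9.180e+01  1.000e-01 -1.413e+02] [0.3965 0.301  0.2174] [-178.88   -1.21   -1.57] z axis [ 0.022  0.019 -1.   ]
```

>>> play_rows:
  steps:
    - [[0,0,-0.002,-0.02],[0,0,-0.004,-0.007],[0,0,-0.003,0],[0,0,-0.001,0],[0,0,0,0]]

```text
time: 27.0
ee_pos: [0.3961, 0.3009, 0.2281]
tcp_rot: [-178.9, -1.3, -0.3]
wrist_force: [0.7, -0.1, -2.8]
opening: 0.0134
grasp_force: 39.0
```

>>> play_rows:
  steps:
    - [[0,0,0,0],[0,0,0,0],[0,0,0,0],[0,0,0,0],[0,0,0,0]]

```text
time: 27.42
ee_pos: [0.3959, 0.3008, 0.2275]
tcp_rot: [-178.9, -1.2, -0.2]
wrist_force: [-0.1, -0.3, -3.1]
opening: 0.0136
grasp_force: 39.0
```

>>> play_rows:
  steps:
    - [[0,0,0,0],[0,0,0,0],[0,0,0,0],[0,0,0,0],[0,0,0,0]]

```text
time: 27.83
ee_pos: [0.3959, 0.3008, 0.2276]
tcp_rot: [-178.9, -1.2, -0.2]
wrist_force: [-0.1, 0.0, -3.1]
opening: 0.0131
grasp_force: 39.0
```

Run:
```python
from h import *
st(); t=bot.get_obs()["ee_pos"]; foot=t[2]+.019-.104; print("foot",foot)
c=cam("wrist"); h=cv2.cvtColor(c["img"],cv2.COLOR_BGR2HSV)
s=cam("scene"); hs=cv2.cvtColor(s["img"],cv2.COLOR_BGR2HSV)
for n,cc,hh,m in (("grip",c,h,cv2.inRange(h,(3,110,50),(16,255,255))),("potato",c,h,cv2.inRange(h,(14,60,60),(40,255,255))),("potato",s,hs,cv2.inRange(hs,(12,60,60),(40,255,255)))):
    z=foot+(.113 if n=="grip" else .025); u,v=proj(cc,(t[0],t[1],z)); print(n,"expected px",round(u),round(v))
    k,l,S,ce=cv2.connectedComponentsWithStats(m)
    for i in range(1,k):
        if S[i,4]>60 and np.hypot(*(ce[i]-[u,v]))<(90 if cc is c else 20):
            P=onz(cc,*ce[i],z); print(S[i],ce[i].round(1),(P[:2]-t[:2]).round(4))
            if n=="grip":
                r=cv2.minAreaRect(np.argwhere(l==i)[:,::-1].astype(np.float32)); Q=np.array([onz(cc,*q,z) for q in cv2.boxPoints(r)]); print(Q.round(4).tolist())
```

```text
27.8333 [ 3.720e+01 -4.000e+00  6.000e-01  9.290e+01  1.000e-01 -1.426e+02] [0.3959 0.3008 0.2276] [-178.89   -1.24   -0.24] z axis [ 0.022  0.019 -1.   ]
foot 0.14259399012580298
grip expected px 280 309
[ 263  231   37  151 4900] [281.8 304.5] [ 0.0023 -0.0009]
[[0.4291, 0.3067, 0.2556], [0.4291, 0.2936, 0.2556], [0.3608, 0.2928, 0.2556], [0.3606, 0.3081, 0.2556]]
potato expected px 283 228
[ 254  201   59  181 3547] [282.9 280. ] [-0.0375  0.0003]
potato expected px 280 247
[274 241  13  12 113] [280.5 246.1] [ 0.0027 -0.0038]
```

```bash
python3 -c "
from h import *
print(bot.job_done())"
```

```text
the job is handed in; nothing more can be done
None
```

The job is handed in (no verdict came back): the lid is seated within about 1 mm of the pan's axis and let go, and the dish is held still about 15 cm up with its grip pointing straight away and the potato in its middle; after joint 6 hit its range limit mid-job, the tool stayed about 1.7° off vertical, inside the allowed dish tilt.

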